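Couple the hand key to a mould's ejector drive

TASK

Make the mould's ejector drive ready for turning by hand: on the grey push-button box press the largest button fully (drive stop), let it come up, then press the smallest one fully (drive lock), and leave the middle-sized one alone. Then take the shaft with the flat bar handle out of the wooden rack, put it upright into the round steel boss on the mould plate, turn it until its key slips into the keyway and push on against the spring until its flange sits fully down on the boss. Finish while still gripping the handle and holding the shaft pressed down there, and do not disturb the other things on the bench.

Things in the scene. Friction and masses are not known exactly. Their poses are not given: they have to be found in the camera images.
- shaft: Loose steel hand key, about 0.26 kg, upright in one of the rack's two holes, turned up to 0.6 rad from the world axes. Origin: centre of its lower tip, 24 mm above the bench at the start; z up. From the tip: 0 to 20 mm plain round pilot, 20 mm diameter, tip bevelled; 20 to 36 mm with a key on the +x side, 7 mm wide, reaching 15 mm from the axis; 36 to 42 mm flange; 42 to 92 mm handle
- grip (a point): middle of the shaft's flat bar handle, on the axis 69 mm above the tip; axes as the shaft's. The handle measures 34 mm along x, 20 mm along y (grip it across y) and 50 mm in height
- shoulder (a point): centre of the underside of the shaft's flange, 36 mm above the tip; axes as the shaft's. The flange is 46 mm in diameter, 6 mm thick, and has a pointer lug 8 mm wide, reaching 30 mm from the axis, on the +x side, directly above the key
- plate: fixed aluminium mould plate 220 x 160 x 15 mm with 16 small pins up to 32 mm high on its +x half; origin: centre of its underside; turned at most 0.25 rad from the world axes. The boss, a fixed steel cylinder of 63 mm diameter, 50 mm high, stands on it at x = -55 mm, y = 0. The boss's keyway points somewhere within 0.5 rad either side of the plate's +x
- mouth (a point): centre of the boss's top, 65 mm above the bench, z up; axes as the plate's, they do NOT show the keyway. Bore 22 mm diameter, not bevelled; keyway 9.5 mm wide, to 16.5 mm from the axis, visible from above. Find it by camera or by feel, turning with a light push: the key rides on the boss's top, flange 16 mm up, until it is within about 0.1 rad of the keyway
- sleeve (a joint): spring sleeve inside the bore, 28 mm below the mouth: 0 when up, grows as the shaft pushes it down (m). It needs about 6 N to start and 12 N at 8 mm, where the flange sits on the boss; it lifts the shaft again if this is let go
- stop (a joint): the largest button (38 mm diameter), drive stop: 0 up, 0.006 fully down (m), spring, 5 N at the bottom
- stop_top (a point): centre of the top of the largest button, 52 mm above the bench; moves with it. The cap stands 10 mm out of its housing
- lock (a joint): the smallest button (17 mm diameter), drive lock: 0 up, 0.006 fully down (m), spring, 5 N at the bottom
- lock_top (a point): centre of the top of the smallest button, 52 mm above the bench; moves with it. The cap stands 10 mm out of its housing
- jog (a joint): the middle-sized button (27 mm diameter), to be left alone: 0 up, 0.006 fully down (m)
- jog_top (a point): centre of the top of the middle-sized button, 52 mm above the bench
- panel: fixed grey push-button box 75 x 180 x 30 mm (x, y, z), origin at the centre of its underside; the three buttons stand in a row along its y, 58 mm apart, in varying order
- rack: fixed wooden rack 170 x 75 x 60 mm, origin at the centre of its underside; two through holes of 33 mm diameter at x = -42 and +42 mm. It holds the shaft and the drift
- drift: plain round drift with a round knob of 36 mm diameter, 85 mm long, upright in the rack's other hole; origin at its lower tip. Leave alone
- wrench: loose wrench 180 mm long, lying between robot and plate. Leave alone
- brush: loose brush 170 mm long, lying between robot and button box. Leave alone
- can: metal can, 56 mm diameter, 130 mm high, at the back left. Leave alone
- jar: jar, 64 mm diameter, 70 mm high, at the back right. Leave alone
- collar: steel ring, 30 mm diameter, 12 mm high, lying on the plate beside the boss. Leave alone
- pillar: upright steel pin, 30 mm diameter, 70 mm high, behind the button box. Leave alone

How it is judged:
By the outcome, as a careful person would: the job done as asked, in the order asked, and still so for the second after the job is handed in, while the arm keeps its last pose, push and grip.
It also fails if it takes over 67 s, if anything falls off the work surface, if the arm or the gripper's body presses on something with over 40 N, if the wrist force passes 120 N, or if a joint passes its speed limit or range.

ROBOT

A 6-joint arm with a two-finger parallel gripper is mounted at the origin on the work surface. World frame = base frame: x ahead of the robot, y to its left, z up, the work surface at z = 0. Lengths are in mm, angles in rad, forces in N, time in s.
With the tool pointing down it reaches from about 400 to 925 mm from the base axis. Payload 3.4 kg.
Tool frame: the origin (TCP) lies between the finger pads, 19 mm behind the fingertips; this is the grasp point; z points along the fingers, y is the line along which they close (so a half turn about z gives the same grasp; the last joint's range is limited). The gripper opens to 85 mm and grips with 20 to 120 N. Pads are 22 mm wide; open, the fingers measure 114 mm over their backs; the gripper's body (76 mm by 85 mm) begins 54 mm behind the grasp point. The pads swing forward as they close: fully open they stand 13 mm farther back than shut.
Start: joints at [-1.218, 0.307, 1.506, -0, 1.328, -0.073], TCP at [237.481, -523.674, 250.005] pointing down, gripper open.
Joint ranges: [-3.12, 3.12], [-1.05, 2.28], [0.14, 2.33], [-1.42, 4.57], [0.1, 2.73], [-2.68, 2.68]. Speed limits (rad/s): [2.57, 2.57, 3.14, 3.14, 3.14, 3.14].

INTERFACE

Orientations are given as a rotation vector (axis times angle).
In Python, from rig import bot, eyes, telemetry gives the robot as it stands (bot), with the cameras (eyes) and the readings (telemetry).
- The arm moves only by the shell command python3 steer.py [FORCE], which reads ROWS from standard input. ROWS is a JSON list of rows, 1 to 5 of them, each written [opening, [dx, dy, dz], [rx, ry, rz]]: the finger opening in mm, then dx, dy, dz in fractions of the full range, 1 being 1000 mm, then a rotation vector rx, ry, rz in a scale on which 1.0 is 2 rad; each row shifts and turns the commanded pose from where the row before left it, along the tool's axes as they then stand; what a row does not reach is not made up. A row lasts 1/12 s, in which the tool goes at most 41.7 mm and 0.125 rad, less where a joint would pass 70% of its speed; a pose out of reach is approached as far as the arm can. The fingers move at their own pace and stop on an object; FORCE is the grip in N (left out, the last holds). Time passes only in rows, so rows that do not move let the fingers close. It prints the time, the measured TCP pose, the force, the opening and the grip force at its end. No shift or turn number may pass 1 either way. Input that does not fit is refused with a message, and nothing moves.
- telemetry.observe(): the state, without advancing time (a new reading comes with each control period).
- eyes.camera(name): name is "scene" or "top" or "wrist"; returns the picture (400x640x3 uint8, red, green, blue); there is no depth.
- eyes.camera_params(name): a dict with "fovy" (degrees; the focal length in pixels is half the picture's height over the tangent of half this angle, whatever the lens; pixels are square), "cx", "cy" (the principal point, pixels), "eye" and "attitude" of the camera in the world. Camera axes: x right, y down, z forward; pixel columns grow to the right and rows downward; lengths in mm; the calibration is good to about 2 mm. A picture is of the moment at which its call begins: read the wrist's pose just before it. camera_params takes no time and is no camera call; for the wrist camera it gives the pose at the moment of the call.
- bot.job_done(): hands the job in; it is judged then, once.
The state is a dict: "t": time; "joint_positions": joint angles; "qvel": joint speeds; "tau": joint torques, N m; "position": TCP position; "tool_rot": TCP orientation; "force": force on the tool from outside, world axes, zero at the start; "wrist_torque": the same for the moment, N m; "opening": finger opening in mm; "finger_force": force on a finger pad.
Only numpy, scipy, OpenCV 4.12 (cv2) and the standard library are available. Lean on these libraries where they do the work, as an engineer would, in place of code of your own. Each camera call takes 0.05 s, during which the arm holds its last target. There are 200 camera calls.

## Working session

There is one attempt and no reset: what is moved stays moved. The work goes in short steps, Python scripts to look and compute and a shell command to move; the robot and the scene stay as the last step left them, time stands still between calls to the robot, and variables do not carry over. Pictures are saved under pics/ and viewed, at most 10 in all, crops included, and the job is handed in when it is done.

```bash
ls; mkdir -p pics; python3 - <<'E'
from rig import bot, eyes, telemetry
import cv2
s=telemetry.observe();print({k:s[k] for k in ("t","position","tool_rot","opening")})
for n in("top","scene"):
    print(n,eyes.camera_params(n))
    cv2.imwrite(f"pics/{n}0.png",eyes.camera(n)[:,:,::-1])
print(eyes.camera_params("wrist"))
E
```

```text
pics
rig.py
steer.py
{'t': 0.0, 'position': array([ 237.25234546, -523.04470931,  249.09006945]), 'tool_rot': array([-3.06870603e+00, -6.63364370e-01,  4.44418587e-04]), 'opening': 85.3654854133041}
top {'fovy': 56.980726405211996, 'cx': 319.5656527779433, 'cy': 205.88728124397153, 'eye': array([480.41462567,  21.43405609, 870.27615775]), 'attitude': array([-2.1246446 ,  2.1462043 , -0.12515931])}
scene {'fovy': 56.01397277664323, 'cx': 322.24478710756875, 'cy': 200.82277230443646, 'eye': array([ 865.80926687, -328.93819922,  871.7862115 ]), 'attitude': array([-2.49686436, -0.86033205,  0.22334815])}
{'fovy': 67.55417605385038, 'cx': 318.28539703249896, 'cy': 202.6311272439494, 'eye': array([ 305.92754672, -492.41584583,  372.84054633]), 'attitude': array([ 2.42595821, -1.56372798, -0.23453739])}
```

View pics/top0.png

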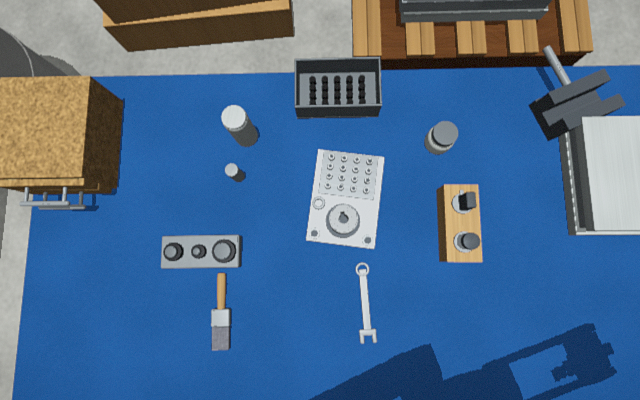

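View pics/scene0.png

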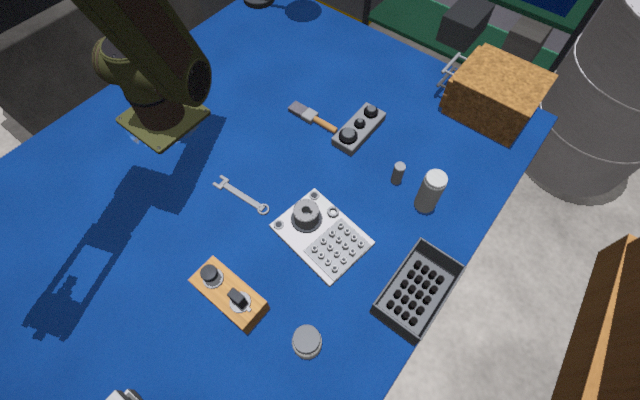

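Top view: large button at (224,250), smallest (198,251), middle-sized (173,251); shaft at (466,201), drift (467,241), boss (343,220). I'll enlarge the parts that matter to get accurate pixels.

```bash
cat >h.py <<'E'
import numpy as np,cv2
from scipy.spatial.transform import Rotation as R
from rig import bot, eyes, telemetry
def ray(P,u,v):
    f=200/np.tan(np.radians(P["fovy"])/2)
    d=R.from_rotvec(P["attitude"]).as_matrix()@[(u-P["cx"])/f,(v-P["cy"])/f,1]
    return np.array(P["eye"]),d/np.linalg.norm(d)
def onz(P,u,v,z):
    e,d=ray(P,u,v); return e+d*(z-e[2])/d[2]
def tri(a,b):
    A=np.zeros((3,3));y=np.zeros(3)
    for P,u,v in(a,b):
        e,d=ray(P,u,v);M=np.eye(3)-np.outer(d,d);A+=M;y+=M@e
    x=np.linalg.solve(A,y)
    return x.round(1),[round(float(np.linalg.norm(np.cross(x-ray(*c)[0],ray(*c)[1]))),1) for c in(a,b)]
def proj(P,X):
    f=200/np.tan(np.radians(P["fovy"])/2)
    c=R.from_rotvec(P["attitude"]).as_matrix().T@(np.array(X)-P["eye"])
    return c[0]/c[2]*f+P["cx"],c[1]/c[2]*f+P["cy"]
def go(X,rz=None):
    "shift to world TCP X in tool axes"
    s=telemetry.observe();M=R.from_rotvec(s["tool_rot"]).as_matrix()
    print("t",round(s["t"],2),"pos",s["position"].round(1),"yaxis",M[:,1].round(3),"z",M[:,2].round(3),"d_tool",(M.T@(np.array(X)-s["position"])).round(1))
def crop(img,x,y,w,h,k): return cv2.resize(img[y:y+h,x:x+w],None,fx=k,fy=k,interpolation=cv2.INTER_CUBIC)
E
python3 - <<'E'
from h import *
t=cv2.imread("pics/top0.png");s=cv2.imread("pics/scene0.png")
a=np.hstack([crop(t,155,225,100,50,4),crop(s,320,90,80,50,4)[:, :320]])
b=np.hstack([crop(t,300,190,100,66,4)[:264],crop(t,430,180,60,66,4)])
b2=crop(s,180,250,100,66,4)
o=np.zeros((600,800,3),np.uint8);o[:200,:720]=a
o[200:464,:640]=b
cv2.imwrite("pics/m1.png",o[:464])
c=np.hstack([crop(s,180,245,100,90,4),crop(s,265,185,100,90,4)])
cv2.imwrite("pics/m2.png",c)
E
```

```text
(no output)
```

View pics/m1.png

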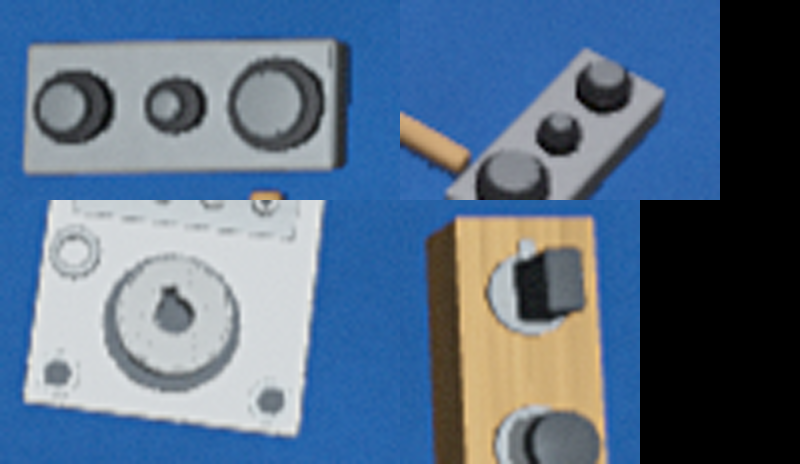

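View pics/m2.png

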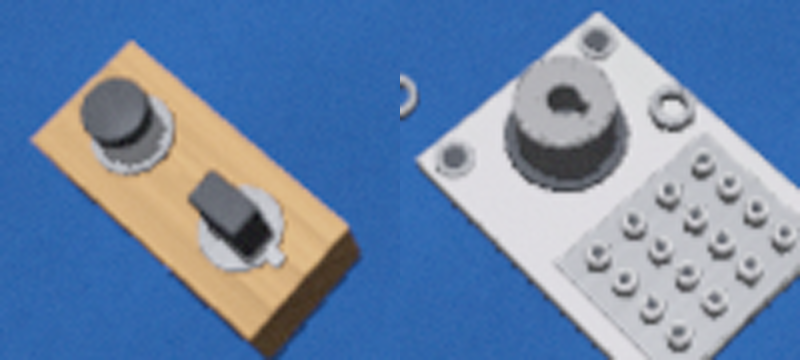

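```bash
python3 - <<'E'
from h import *
T=eyes.camera_params("top");S=eyes.camera_params("scene")
c=lambda x,y,U,V:(x+(U+.5)/4-.5,y+(V+.5)/4-.5)
def p(n,a,b): print(n,*tri((T,*a),(S,*b)))
p("large",c(155,225,268,104),c(320,90,112,172))
p("small",c(155,225,169,104),c(320,90,163,121))
p("jog",c(155,225,64,103),c(320,90,207,73))
p("bore",c(300,190,174,113),c(265,185,163,98))
p("bosstop",c(300,190,172,114),c(265,185,163,90))
p("handle",c(430,180,167,80),c(180,245,226,203))
p("lug",c(430,180,126,45),c(180,245,277,260))
for n,P,q,z in(("keyT",T,c(300,190,169,90),65),("boreT",T,c(300,190,174,113),65),("keyS",S,c(265,185,185,106),65),("boreS",S,c(265,185,162,97),65),
 ("largeT",T,c(155,225,268,104),52),("smallT",T,c(155,225,169,104),52),("handT",T,c(430,180,167,80),116),("handS",S,c(180,245,226,203),116),("lugT",T,c(430,180,126,45),66),("lugS",S,c(180,245,277,260),66),
 ("pl1",T,c(300,190,56,172),15),("pl2",T,c(300,190,271,200),15)):
    print(n,onz(P,*q,z).round(1))
go([0,0,0])
E
```

```text
large [500.2 260.7  50.3] [0.2, 0.2]
small [501.9 316.6  54.1] [1.8, 1.8]
jog [502.1 373.8  55.7] [0.5, 0.5]
bore [568.5  -9.6  69.9] [0.0, 0.0]
bosstop [567.4  -8.1  76.5] [0.2, 0.2]
handle [ 599.4 -269.5  116.2] [2.1, 2.1]
lug [ 625.8 -269.4   66.1] [0.3, 0.3]
keyT [581.8  -7.3  65. ]
boreT [569.   -9.8  65. ]
keyS [580.7  -3.7  65. ]
boreS [565.8  -7.5  65. ]
largeT [500.3 260.4  52. ]
smallT [500.8 315.9  52. ]
handT [ 598.1 -271.2  116. ]
handS [ 600.9 -268.   116. ]
lugT [ 625.7 -269.6   66. ]
lugS [ 626.  -269.2   66. ]
pl1 [540.9  57.2  15. ]
pl2 [523.5 -66.8  15. ]
t 0.1 pos [ 237.3 -523.1  249.2] yaxis [ 0.413 -0.911 -0.002] z [-0.001  0.002 -1.   ] d_tool [-1.000e-01 -5.739e+02  2.502e+02]
```

Triangulation matches the text: stop (500,260), lock (501,316), mouth ≈(567.5,-8.5,65), shaft ≈(599.5,-269.7), with its lug near +x. Next I'll turn the tool square and go to the stop button with the fingers closed.

The manual's scale: shifts go in shares of 1000 mm and turns go in shares of 2 rad. Converting my numbers, 0.106 rad / 2 = 0.053.

```bash
echo '[[0,[0,0,0],[0,0,0.053]],[0,[0,0,0],[0,0,0.053]],[0,[0,0,0],[0,0,0.053]],[0,[0,0,0],[0,0,0.053]]]' | python3 steer.py 60
echo '[[0,[0.025,-0.033,0],[0,0,0]],[0,[0.025,-0.033,0],[0,0,0]],[0,[0.025,-0.033,0],[0,0,0]],[0,[0.025,-0.033,0],[0,0,0]]]' | python3 steer.py
echo '[[0,[0.025,-0.033,0],[0,0,0]],[0,[0.025,-0.033,0],[0,0,0]],[0,[0.025,-0.033,0],[0,0,0]],[0,[0.025,-0.033,0],[0,0,0]]]' | python3 steer.py
echo '[[0,[0.005,-0.04,0],[0,0,0]],[0,[0.005,-0.04,0],[0,0,0]],[0,[0.005,-0.04,0],[0,0,0]],[0,[0.005,-0.04,0],[0,0,0]],[0,[0.005,-0.04,0],[0,0,0]]]' | python3 steer.py
echo '[[0,[0.005,-0.04,0],[0,0,0]],[0,[0.005,-0.04,0],[0,0,0]],[0,[0.005,-0.04,0],[0,0,0]],[0,[0.005,-0.04,0],[0,0,0]],[0,[0.005,-0.04,0],[0,0,0]]]' | python3 steer.py
python3 -c "
from h import *
go([500,260.5,100])"
```

```text
t: 0.43
position: [237.3, -523.3, 249.5]
tool_rot: [-3.14, 0.005, 0.001]
force: [-0.2, -1.3, 0.3]
opening: 38.9
finger_force: 0.0
t: 0.77
position: [337.6, -390.0, 249.5]
tool_rot: [-3.141, -0.0, 0.001]
force: [0.8, -0.0, -0.1]
opening: 0.2
finger_force: 0.0
t: 1.1
position: [437.5, -257.4, 249.8]
tool_rot: [-3.141, -0.002, 0.001]
force: [-0.0, 0.0, -0.0]
opening: -0.0
finger_force: 0.0
t: 1.52
position: [461.2, -57.3, 249.7]
tool_rot: [-3.141, -0.003, 0.001]
force: [1.0, 0.1, -1.0]
opening: 0.2
finger_force: 0.0
t: 1.93
position: [485.8, 142.7, 249.8]
tool_rot: [3.141, 0.003, -0.001]
force: [0.7, -0.8, 0.8]
opening: -0.0
finger_force: 0.0
t 1.93 pos [485.8 142.7 249.8] yaxis [ 0.002 -1.     0.   ] z [-0. -0. -1.] d_tool [  14.5 -117.8  149.7]
```

To row units: 40 mm / 1000 = 0.04, -39.8 mm / 1000 = -0.0398.

```bash
echo '[[0,[0.005,-0.039,0],[0,0,0]],[0,[0.005,-0.039,0],[0,0,0]],[0,[0.0045,-0.0398,0],[0,0,0]],[0,[0,0,0.04],[0,0,0]],[0,[0,0,0.04],[0,0,0]]]' | python3 steer.py
echo '[[0,[0,0,0.04],[0,0,0]],[0,[0,0,0.04],[0,0,0]],[0,[0,0,0.013],[0,0,0]]]' | python3 steer.py
echo '[[0,[0,0,0.004],[0,0,0]],[0,[0,0,0.004],[0,0,0]],[0,[0,0,0.003],[0,0,0]],[0,[0,0,0.001],[0,0,0]],[0,[0,0,0],[0,0,0]]]' | python3 steer.py
```

```text
t: 2.35
position: [503.1, 262.6, 171.3]
tool_rot: [-3.138, -0.009, -0.012]
force: [0.9, 0.2, -1.5]
opening: -0.3
finger_force: 0.0
t: 2.6
position: [496.3, 257.1, 71.3]
tool_rot: [3.137, 0.004, -0.015]
force: [-0.6, 0.3, -0.1]
opening: 0.0
finger_force: 0.0
t: 3.02
position: [500.8, 258.6, 66.2]
tool_rot: [-3.141, -0.003, -0.002]
force: [-2.5, -1.0, 4.6]
opening: 0.3
finger_force: 2.0
```

To row units: 1.5 mm / 1000 = 0.0015.

```bash
echo '[[0,[0,0,0.0015],[0,0,0]],[0,[0,0,0.0015],[0,0,0]],[0,[0,0,0],[0,0,0]]]' | python3 steer.py; echo '[[0,[0,0,0.001],[0,0,0]],[0,[0,0,0],[0,0,0]],[0,[0,0,0],[0,0,0]]]' | python3 steer.py
```

```text
t: 3.27
position: [501.2, 258.8, 64.6]
tool_rot: [-3.141, -0.003, -0.004]
force: [-4.6, -1.6, 15.7]
opening: 0.1
finger_force: 7.5
t: 3.52
position: [501.2, 258.8, 64.5]
tool_rot: [-3.14, -0.003, -0.005]
force: [-7.1, -2.7, 21.6]
opening: -0.2
finger_force: 10.9
```

The stop is bottomed: force well above 5 N and no further travel. Now lift and go across to the lock button.

To row units: -28 mm / 1000 = -0.028, -15 mm / 1000 = -0.015.

```bash
echo '[[0,[0,0,-0.015],[0,0,0]],[0,[0,0,-0.015],[0,0,0]],[0,[0,-0.028,0],[0,0,0]],[0,[0,-0.028,0],[0,0,0]],[0,[0,0,0],[0,0,0]]]' | python3 steer.py;echo '[[0,[0,0,0],[0,0,0]]]' | python3 steer.py; python3 -c "
from h import *
go([501.3,316.3,74])"
```

```text
t: 3.93
position: [503.6, 319.9, 93.0]
tool_rot: [-3.135, -0.005, -0.012]
force: [0.0, 0.6, -0.4]
opening: -0.1
finger_force: 0.0
t: 4.02
position: [502.0, 316.4, 91.9]
tool_rot: [-3.14, -0.006, -0.006]
force: [-0.4, 0.7, -0.0]
opening: 0.5
finger_force: 0.0
t 4.02 pos [502.  316.4  91.9] yaxis [ 0.004 -1.    -0.002] z [ 0.004  0.002 -1.   ] d_tool [-0.7  0.2 17.9]
```

To row units: 8 mm / 1000 = 0.008, 4 mm / 1000 = 0.004.

```bash
echo '[[0,[-0.0007,0,0.008],[0,0,0]],[0,[0,0,0.008],[0,0,0]],[0,[0,0,0.004],[0,0,0]],[0,[0,0,0.004],[0,0,0]],[0,[0,0,0.003],[0,0,0]]]' | python3 steer.py;echo '[[0,[0,0,0.002],[0,0,0]],[0,[0,0,0.0015],[0,0,0]],[0,[0,0,0],[0,0,0]],[0,[0,0,0],[0,0,0]]]' | python3 steer.py
```

```text
t: 4.43
position: [499.2, 313.6, 64.1]
tool_rot: [3.141, 0.002, -0.003]
force: [-6.5, -3.5, 32.7]
opening: -0.0
finger_force: 16.5
t: 4.77
position: [499.2, 313.6, 64.2]
tool_rot: [3.141, 0.002, 0.0]
force: [-7.2, -4.6, 29.2]
opening: -0.1
finger_force: 14.9
```

Lock bottomed as well. Lift, and compute a good wrist viewpoint over the boss on the way.

To row units: -40 mm / 1000 = -0.04, 38 mm / 1000 = 0.038.

```bash
echo '[[85,[0,0,-0.02],[0,0,0]],[85,[0,0,-0.04],[0,0,0]],[85,[0,0.02,-0.035],[0,0,0]],[85,[0.005,0.038,-0.01],[0,0,0]],[85,[0.005,0.04,0],[0,0,0]]]' | python3 steer.py 60;echo '[[85,[0.005,0.04,0],[0,0,0]],[85,[0.005,0.04,0],[0,0,0]],[85,[0.005,0.04,0],[0,0,0]],[85,[0.005,0.04,0],[0,0,0]],[85,[0.005,0.03,0],[0,0,0]]]' | python3 steer.py; python3 - <<'E'
from h import *
go([540,-9,190])
P=eyes.camera_params("wrist");print(P["eye"],R.from_rotvec(P["attitude"]).as_matrix().round(2))
print(proj(P,[567.5,-9,65]))
E
```

```text
t: 5.18
position: [512.7, 217.4, 169.3]
tool_rot: [-3.139, -0.007, -0.013]
force: [1.2, -0.1, -0.2]
opening: 60.2
finger_force: 0.0
t: 5.6
position: [534.9, 23.3, 165.2]
tool_rot: [3.141, 0.0, -0.001]
force: [0.4, 0.6, -0.3]
opening: 84.9
finger_force: 0.0
t 5.6 pos [534.9  23.3 165.2] yaxis [ 0.    -1.     0.001] z [-0.    -0.001 -1.   ] d_tool [  5.1  32.3 -24.8]
[610.12720257  23.7085369  288.79729721] [[-0.   -0.96 -0.29]
 [-1.    0.   -0.  ]
 [ 0.    0.29 -0.96]]
(np.float64(361.42371687864863), np.float64(170.56676782280357))
```

To row units: 41 mm / 1000 = 0.041, 40 mm / 1000 = 0.04.

```bash
cat > snap.py <<'E'
import sys,json
from h import *
n=sys.argv[1]
P=eyes.camera_params("wrist");cv2.imwrite(f"pics/{n}.png",eyes.camera("wrist")[:,:,::-1])
json.dump({k:np.array(v).tolist() for k,v in P.items()},open(f"pics/{n}.json","w"))
E
echo '[[85,[0,0,0],[0,0,0]],[85,[0,0,0],[0,0,0]]]' | python3 steer.py >/dev/null; python3 snap.py b1
echo '[[85,[0.01,0.04,0],[0,0,0]],[85,[0.01,0.04,0],[0,0,0]],[85,[0,0,0],[0,0,0]],[85,[0,0,0],[0,0,0]],[85,[0,0,0],[0,0,0]]]' | python3 steer.py >/dev/null; python3 snap.py b2
echo '[[85,[0,0.041,-0.01],[0,0,0]],[85,[0,0.041,0],[0,0,0]],[85,[0,0.041,0],[0,0,0]],[85,[0,0.041,0],[0,0,0]]]' | python3 steer.py
echo '[[85,[0,0.02,0],[0,0,0]],[85,[0,0,0],[0,0,0]],[85,[0,0,0],[0,0,0]],[85,[0,0,0],[0,0,0]]]' | python3 steer.py >/dev/null; python3 snap.py s1
echo '[[85,[0,0.04,0],[0,0,0]],[85,[0,0.04,0],[0,0,0]],[85,[0,0,0],[0,0,0]],[85,[0,0,0],[0,0,0]],[85,[0,0,0],[0,0,0]]]' | python3 steer.py; python3 snap.py s2
python3 - <<'E'
from h import *
import json
L=lambda n:json.load(open(f"pics/{n}.json"))
o=[]
for n,X in(("b1",[568,-9,65]),("b2",[568,-9,65]),("s1",[602,-270,90]),("s2",[602,-270,90])):
    P=L(n);u,v=proj(P,X);x=int(np.clip(u-66,0,507));y=int(np.clip(v-50,0,300));print(n,u,v,x,y)
    o.append(crop(cv2.imread(f"pics/{n}.png"),x,y,133,100,3))
cv2.imwrite("pics/m3.png",np.vstack([np.hstack(o[:2]),np.hstack(o[2:])]))
E
```

```text
t: 6.62
position: [555.9, -215.7, 175.6]
tool_rot: [-3.141, -0.009, -0.0]
force: [0.8, 0.5, 0.4]
opening: 85.0
finger_force: 0.0
t: 7.42
position: [555.8, -314.9, 175.1]
tool_rot: [-3.14, -0.004, 0.001]
force: [-0.3, -0.1, 0.2]
opening: 84.8
finger_force: 0.0
b1 363.2330942536152 170.42102615710684 297 120
b2 263.69566174464603 195.21164942768402 197 145
s1 370.3415302684242 154.96549691846676 304 104
s2 254.8828588527473 155.146191559406 188 105
```

View pics/m3.png

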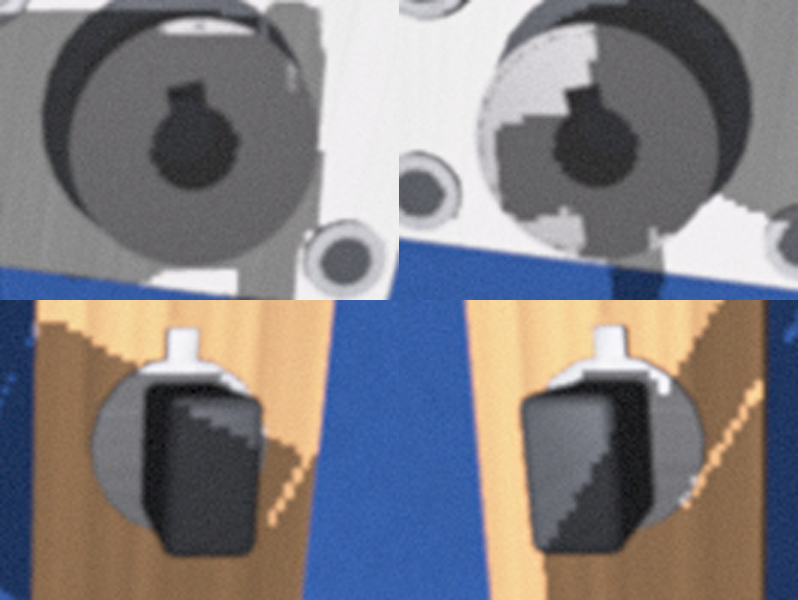

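Wrist views: in b1 the bore is at about (194,147) of its crop with the keyway at (185,87). In s1/s2 the lug tips are at (181,30)/(210,28) and the handle tops at about (212,178)/(175,175) of their crops.

```bash
python3 - <<'E'
from h import *
import json
L={n:json.load(open(f"pics/{n}.json")) for n in("b1","b2","s1","s2")}
O=dict(b1=(297,120),b2=(197,145),s1=(304,104),s2=(188,105))
q=lambda n,U,V:(L[n],O[n][0]+(U+.5)/3-.5,O[n][1]+(V+.5)/3-.5)
print("bore",tri(q("b1",194,147),q("b2",198,145)))
print("key",tri(q("b1",184,87),q("b2",184,90)))
for n,u,v,k,l in(("b1",194,147,184,87),("b2",198,145,184,90)):
    a=onz(*q(n,u,v),65);b=onz(*q(n,k,l),65);print(n,a.round(1),b.round(1),"ang",np.arctan2(*(b-a)[[1,0]]).round(3))
print("bosstop",onz(*q("b1",193,141),65).round(1))
print("lug",tri(q("s1",181,30),q("s2",210,28)))
print("hand",tri(q("s1",212,178),q("s2",175,175)))
h=[]
for n,e in(("s1",[(172,102),(165,252)]),("s1",[(262,102),(252,252)]),("s2",[(123,100),(139,250)]),("s2",[(212,96),(226,245)])):
    a=onz(*q(n,*e[0]),116);b=onz(*q(n,*e[1]),116);print(n,a.round(1),b.round(1),"ang",np.arctan2(*(a-b)[[1,0]]).round(3))
for n,e in(("s1",[(93,147),(181,30)]),("s2",[(304,147),(210,28)])):
    print(n,[onz(*q(n,*x),66).round(1) for x in e])
go([599.5,-269.7,95])
E
```

```text
bore (array([569. ,  -7.8,  62.5]), [0.1, 0.1])
key (array([583.8,  -4.9,  62.2]), [0.2, 0.2])
b1 [569.3  -7.5  65. ] [584.3  -4.5  65. ] ang 0.201
b2 [569.8  -8.3  65. ] [584.2  -5.5  65. ] ang 0.191
bosstop [570.9  -7.2  65. ]
lug (array([ 629.3, -268.2,   63. ]), [0.0, 0.0])
hand (array([ 600.1, -268.9,  112.4]), [0.1, 0.1])
s1 [ 615.9 -259.4  116. ] [ 585.1 -259.3  116. ] ang -0.003
s1 [ 615.9 -277.3  116. ] [ 585.1 -277.5  116. ] ang 0.006
s2 [ 615.8 -260.4  116. ] [ 585.  -261.2  116. ] ang 0.024
s2 [ 616.7 -278.3  116. ] [ 586.1 -279.5  116. ] ang 0.04
s1 [array([ 600.4, -246.4,   66. ]), array([ 629.4, -267.7,   66. ])]
s2 [array([ 599.9, -291.4,   66. ]), array([ 629.3, -268.8,   66. ])]
t 7.47 pos [ 555.8 -314.5  175.2] yaxis [ 0.003 -1.    -0.002] z [-0.001  0.002 -1.   ] d_tool [ 44.  -44.6  80.2]
```

To row units: 25 mm / 1000 = 0.025, -22.8 mm / 1000 = -0.0228.

```bash
echo '[[85,[0.022,-0.0228,0],[0,0,0]],[85,[0.0224,-0.0228,0],[0,0,0]],[85,[0,0,0],[0,0,0]],[85,[0,0,0.02],[0,0,0]],[85,[0,0,0.025],[0,0,0]]]' | python3 steer.py;echo '[[85,[0,0,0.025],[0,0,0]],[85,[0,0,0.012],[0,0,0]],[85,[0,0,0],[0,0,0]],[85,[0,0,0],[0,0,0]]]' | python3 steer.py; python3 -c "
from h import *
go([600.2,-268.9,93])"
```

```text
t: 7.88
position: [602.5, -269.3, 132.7]
tool_rot: [3.139, 0.009, 0.008]
force: [0.0, -0.3, -0.1]
opening: 84.8
finger_force: 0.0
t: 8.22
position: [599.9, -270.0, 93.1]
tool_rot: [-3.141, -0.005, 0.002]
force: [-0.4, 0.1, 0.1]
opening: 85.2
finger_force: 0.0
t 8.22 pos [ 599.9 -270.    93.1] yaxis [ 0.003 -1.    -0.001] z [-0.002  0.001 -1.   ] d_tool [ 0.3 -1.1  0.1]
```

Close with a strong grip, then lift.

To row units: -1 mm / 1000 = -0.001, 0.3 mm / 1000 = 0.0003.

```bash
echo '[[0,[0.0003,-0.001,0],[0,0,0]],[0,[0,0,0],[0,0,0]],[0,[0,0,0],[0,0,0]],[0,[0,0,0],[0,0,0]],[0,[0,0,0],[0,0,0]]]' | python3 steer.py 90
echo '[[0,[0,0,0],[0,0,0]],[0,[0,0,-0.01],[0,0,0]],[0,[0,0,-0.01],[0,0,0]]]' | python3 steer.py
echo '[[0,[0,0,-0.02],[0,0,0]],[0,[0,0,-0.025],[0,0,0]],[0,[0,0,-0.01],[0,0,0]],[0,[0,0,0],[0,0,0]],[0,[0,0,0],[0,0,0]]]' | python3 steer.py; python3 -c "
from h import *
go([569.0,-8.0,160])"
```

```text
t: 8.63
position: [600.9, -270.4, 94.3]
tool_rot: [3.141, 0.003, 0.002]
force: [0.5, -0.1, 0.3]
opening: 25.0
finger_force: 0.0
t: 8.88
position: [599.5, -269.7, 113.0]
tool_rot: [-3.14, -0.003, 0.004]
force: [-0.8, 0.2, -1.7]
opening: 19.0
finger_force: 87.9
t: 9.3
position: [600.8, -270.3, 169.1]
tool_rot: [3.141, 0.003, 0.002]
force: [0.4, 1.1, -1.6]
opening: 19.2
finger_force: 87.9
t 9.3 pos [ 600.8 -270.3  169.1] yaxis [ 0.002 -1.     0.001] z [ 0.002 -0.001 -1.   ] d_tool [ -31.3 -262.3    8.9]
```

Gripped and lifted (opening 19 mm ≈ the handle's 20). Carry to above the boss and turn to the keyway angle.

To row units: -38 mm / 1000 = -0.038, -25 mm / 1000 = -0.025.

```bash
echo '[[0,[-0.003,-0.025,0],[0,0,0]],[0,[-0.0045,-0.038,0],[0,0,0]],[0,[-0.0045,-0.038,0],[0,0,0]],[0,[-0.0045,-0.038,0],[0,0,0]],[0,[-0.0045,-0.038,0],[0,0,0]]]' | python3 steer.py 
echo '[[0,[-0.0045,-0.038,0],[0,0,0]],[0,[-0.0035,-0.03,0],[0,0,0]],[0,[-0.002,-0.016,0],[0,0,-0.045]],[0,[0,0,0],[0,0,-0.0475]],[0,[0,0,0],[0,0,0]]]' | python3 steer.py
echo '[[0,[0,0,0.01],[0,0,0]],[0,[0,0,0.01],[0,0,0]],[0,[0,0,0],[0,0,0]],[0,[0,0,0],[0,0,0]],[0,[0,0,0],[0,0,0]]]' | python3 steer.py; python3 snap.py i1; python3 - <<'E'
from h import *
go([569.0,-8.0,134])
P=eyes.camera_params("wrist");print(proj(P,[569,-8,65]))
T=eyes.camera_params("top");t=eyes.camera("top")[:,:,::-1]
u,v=proj(T,[569,-8,80]);print(u,v)
S=eyes.camera_params("scene");s=eyes.camera("scene")[:,:,::-1]
a,b=proj(S,[569,-8,80]);print(a,b)
w=cv2.imread("pics/i1.png")
cv2.imwrite("pics/m4.png",np.hstack([crop(w,220,90,200,200,2),crop(s,int(a)-50,int(b)-50,100,100,4)]))
E
```

```text
t: 9.72
position: [577.3, -91.5, 166.4]
tool_rot: [-3.141, -0.001, 0.006]
force: [1.1, 1.1, -1.5]
opening: 18.9
finger_force: 88.2
t: 10.13
position: [567.4, -7.5, 166.7]
tool_rot: [-3.127, -0.301, 0.006]
force: [0.2, -0.6, -2.1]
opening: 18.9
finger_force: 88.3
t: 10.55
position: [568.8, -9.8, 147.7]
tool_rot: [-3.128, -0.29, 0.002]
force: [0.4, -0.4, -2.6]
opening: 18.9
finger_force: 88.3
t 10.6 pos [569.2  -9.7 148.1] yaxis [ 0.184 -0.983 -0.   ] z [-0.  0. -1.] d_tool [ 0.1 -1.7 14.1]
(np.float64(316.2338954320281), np.float64(218.70444619660609))
342.5338085485685 217.1368953616145
305.8045431477893 206.76302793706995
```

View pics/m4.png

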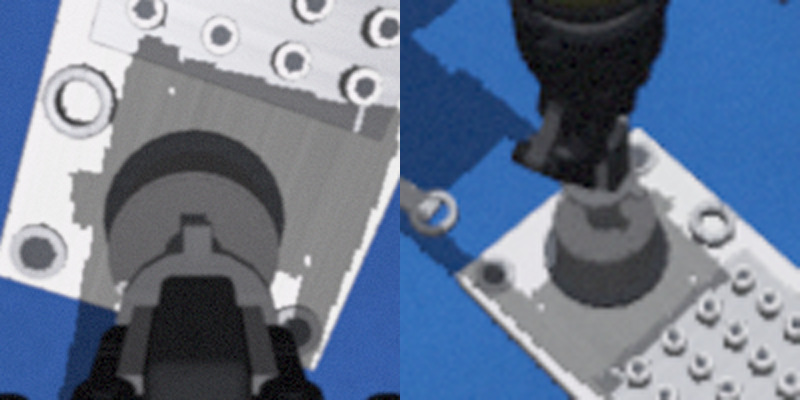

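Wrist view: the lug (198,235) points at the keyway, which shows just past it at (194,218). The boss centre is about 1 mm toward tool -y. Correct and lower.

To row units: 5 mm / 1000 = 0.005, -1.5 mm / 1000 = -0.0015.

```bash
echo '[[0,[0,-0.0015,0.005],[0,0,0]],[0,[0,0,0.005],[0,0,0]],[0,[0,0,0],[0,0,0]],[0,[0,0,0],[0,0,0]]]' | python3 steer.py 
echo '[[0,[0,0,0.003],[0,0,0]],[0,[0,0,0.003],[0,0,0]],[0,[0,0,0.002],[0,0,0]],[0,[0,0,0],[0,0,0]]]' | python3 steer.py
```

```text
t: 11.03
position: [568.3, -7.6, 137.8]
tool_rot: [-3.128, -0.293, 0.002]
force: [-0.7, 0.1, -3.2]
opening: 19.3
finger_force: 88.3
t: 11.37
position: [568.8, -7.7, 129.9]
tool_rot: [-3.128, -0.293, 0.0]
force: [0.0, 0.0, -2.5]
opening: 18.8
finger_force: 88.3
```

Pilot entered freely. Continue to the key's height.

To row units: 4 mm / 1000 = 0.004, 3 mm / 1000 = 0.003.

```bash
echo '[[0,[0,0,0.004],[0,0,0]],[0,[0,0,0.004],[0,0,0]],[0,[0,0,0.003],[0,0,0]],[0,[0,0,0.002],[0,0,0]],[0,[0,0,0],[0,0,0]]]' | python3 steer.py 
echo '[[0,[0,0,0.002],[0,0,0]],[0,[0,0,0.002],[0,0,0]],[0,[0,0,0.0015],[0,0,0]],[0,[0,0,0],[0,0,0]]]' | python3 steer.py
```

```text
t: 11.78
position: [568.8, -7.7, 116.8]
tool_rot: [-3.128, -0.293, 0.001]
force: [1.2, -0.9, -2.5]
opening: 19.1
finger_force: 88.3
t: 12.12
position: [568.8, -7.7, 111.6]
tool_rot: [-3.128, -0.293, 0.0]
force: [0.4, 0.6, -2.6]
opening: 19.4
finger_force: 88.3
```

Key is in the keyway (below 114 without force). Push on against the spring.

To row units: 2 mm / 1000 = 0.002.

```bash
echo '[[0,[0,0,0.002],[0,0,0]],[0,[0,0,0.002],[0,0,0]],[0,[0,0,0.002],[0,0,0]],[0,[0,0,0.002],[0,0,0]],[0,[0,0,0],[0,0,0]]]' | python3 steer.py 110
echo '[[0,[0,0,0.002],[0,0,0]],[0,[0,0,0.002],[0,0,0]],[0,[0,0,0.002],[0,0,0]],[0,[0,0,0],[0,0,0]]]' | python3 steer.py
```

```text
t: 12.53
position: [568.9, -7.7, 104.3]
tool_rot: [3.128, 0.293, 0.001]
force: [-1.0, -0.2, 5.3]
opening: 18.7
finger_force: 108.5
t: 12.87
position: [568.9, -7.7, 99.4]
tool_rot: [3.128, 0.293, 0.002]
force: [-2.5, 0.3, 8.5]
opening: 18.7
finger_force: 109.9
```

To row units: 1.5 mm / 1000 = 0.0015, 1 mm / 1000 = 0.001.

```bash
echo '[[0,[0,0,0.0015],[0,0,0]],[0,[0,0,0.001],[0,0,0]],[0,[0,0,0],[0,0,0]],[0,[0,0,0],[0,0,0]]]' | python3 steer.py
echo '[[0,[0,0,0.001],[0,0,0]],[0,[0,0,0.001],[0,0,0]],[0,[0,0,0],[0,0,0]],[0,[0,0,0],[0,0,0]]]' | python3 steer.py
```

```text
t: 13.2
position: [569.0, -7.7, 99.3]
tool_rot: [3.127, 0.293, 0.004]
force: [-7.5, 0.7, 26.7]
opening: 18.6
finger_force: 112.1
t: 13.53
position: [569.0, -7.7, 99.2]
tool_rot: [3.127, 0.293, 0.005]
force: [-11.4, 0.4, 40.0]
opening: 18.8
finger_force: 114.1
```

```bash
echo '[[0,[0,0,-0.001],[0,0,0]],[0,[0,0,0],[0,0,0]],[0,[0,0,0],[0,0,0]]]' | python3 steer.py; python3 snap.py f1; python3 - <<'E'
from h import *
s=eyes.camera("scene")[:,:,::-1];t=eyes.camera("top")[:,:,::-1]
w=cv2.imread("pics/f1.png")
cv2.imwrite("pics/m5.png",np.vstack([np.hstack([crop(w,240,110,160,140,2.5),crop(s,255,160,100,87.5.__int__(),4)[:350]]) if 0 else np.hstack([cv2.resize(w[110:250,240:400],(400,350),interpolation=2),cv2.resize(s[165:235,265:345],(400,350),interpolation=2)]),cv2.resize(np.hstack([s,t]),(800,250),interpolation=3)]))
E
```

```text
t: 13.78
position: [569.0, -7.7, 99.2]
tool_rot: [3.127, 0.293, 0.005]
force: [-9.6, 0.5, 33.0]
opening: 18.8
finger_force: 112.3
```

View pics/m5.png

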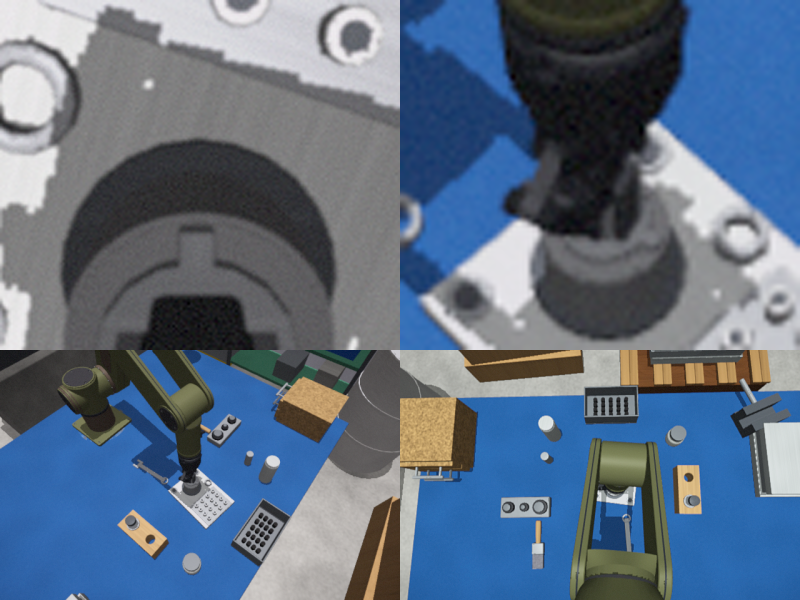

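The flange and lug lie flat on the boss with no gap, the other objects are where they were, and the arm holds about 33 N down. Handing in.

```bash
python3 -c "
from rig import bot, eyes, telemetry
print(bot.job_done())"
```

```text
the job is handed in; nothing more can be done
None
```

The job is handed in at about 14 s of the 67 s, with no verdict returned: I pressed stop and then lock until each hit its end stop, left the middle button alone, and keyed the shaft into the boss with its flange fully down, still gripped and held with about 33 N.

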